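Prime the power hammer's hand lubricator

TASK

Prime the power hammer's lubricator: push its big round plunger head down from above with your fingertips, full stroke after full stroke, letting it spring back up each time, until the indicator pin on the shoulder beside it has come fully out. Only push: do not pull the head up, do not touch the pin, do not press the small relief button on the other shoulder, and leave the loose things around the pump where they stand. Finish with the head let go and sprung back up.

Things in the scene. Friction and masses are not known exactly. Their poses are not given: they have to be found in the camera images.
- pump: The lubricator, bolted down: grey block 80 x 190 x 70 mm (long along its y) on a steel plate 130 x 230 x 10 mm; block top 80 mm above the bench. Origin on the bench under the plunger's axis, z up. In its frame the plunger stands at x 0, y 0, the indicator pin at x 0, y +70 mm, the relief button at x 0, y -70 mm. It stands within 30 degrees of square to the robot.
- plunger_top (a point): Centre of the flat top of the plunger's black mushroom head: 56 mm diameter (flat over 48 mm), 20 mm thick, top 168 mm above the bench when up. Below it a steel rod of 18 mm diameter runs into a barrel of 44 mm diameter whose top is 118 mm above the bench.
- plunger (a joint): How far the head is pushed down, m: 0 up at rest, 0.025 at the bottom stop, negative if pulled up. Spring of 350 N/m: about 9 N at the bottom, up to 15 N with the pump's own drag; it springs back by itself in about 0.3 s. A ratchet inside moves the pin on each down stroke and slips on the way back; a full stroke raises the pin about 6 mm, a short one less, and one under 6 mm may do nothing. Once the pin is fully out, more strokes do no harm and raise it no further.
- pin (a joint): How far the indicator pin has come out, m: 0 to 0.0075 at the start, 0.030 to 0.031 fully out. It stays where it is between strokes. It takes 4 to 5 full strokes from the start (6 at most).
- pin_shaft: The indicator pin: upright steel shaft of 8 mm diameter with a cap of 12 mm diameter and 4 mm thick, in a round steel gland of 24 mm diameter whose top is 95 mm above the bench. Origin on the axis at the cap's underside: level with the gland's top when the pin is in, 30 mm above it when fully out.
- relief_top (a point): Centre of the top of the relief button: steel, 16 mm diameter, 96 mm above the bench, in a dark collar of 28 mm diameter.
- relief (a joint): How far the relief button is pressed, m: 0 to 0.006. To be left alone.
- brick: Bystander: loose half fire brick 115 x 75 x 64 mm, origin at the centre of its underside.
- hammer: Bystander: loose hand hammer lying flat, about 260 mm long along its x.
- drift: Bystander: loose dark steel round bar standing upright, 32 mm diameter, 85 mm high, origin at the centre of its underside.
- swage: Bystander: loose steel stepped swage standing upright, 48 mm diameter at the foot, 60 mm high, origin at the centre of its underside.

How it is judged (in metres and radians):
On the way:
1. the pin has been pumped more than half-way out (value of joint pin above 0.016 m), for 0.1 s.
At the end, for the whole second after the job is handed in: The indicator pin stands at least 27 mm out of 30, the plunger head has sprung back to within 4 mm of its top, the relief button is up, and the brick, hammer, drift and swage are each within 20 mm of where they stood (value of joint pin above 0.027 m and value of joint plunger below 0.004 m and value of joint relief below 0.002 m and distance of each of brick, hammer, drift, swage from where it was at the start of the episode below 0.02 m); the robot touches nothing.
It fails at once if the plunger head is pulled up by more than 3 mm instead of pushed (value of joint plunger below -0.003 m).
It fails at once if the indicator pin is touched (contact force between any of the fingers, the arm and pin_shaft above 0.5 N).
It fails at once if the relief button is pressed by more than 3 mm (value of joint relief above 0.003 m).
It fails at once if a bystander is lifted, tipped or pushed more than 20 mm away (distance of any of brick, hammer, drift, swage from where it was at the start of the episode above 0.02 m or angle between any of drift, swage's own z axis and vertical above 0.5 rad).
It also fails if it takes over 48 s, if anything falls off the work surface, if the arm or the gripper's body presses on something with over 40 N, if the wrist force passes 120 N, or if a joint passes its speed limit or range.

ROBOT

A 6-joint arm with a two-finger parallel gripper is mounted at the origin on the work surface. World frame = base frame: x ahead of the robot, y to its left, z up, the work surface at z = 0. Lengths are in m, angles in degrees, forces in N, time in s.
With the tool pointing down it reaches from about 0.3 to 0.75 m from the base axis. Payload 8.5 kg.
Tool frame: the origin (TCP) lies at the very end of the fingers, on their centre line; the grasp point (between the pads) lies 19 mm behind it; z points along the fingers, y is the line along which they close (so a half turn about z gives the same grasp; the last joint's range is limited). The gripper opens to 88 mm and grips with 3 to 60 N. Pads are 18 mm wide; open, the fingers measure 123 mm over their backs; the gripper's body (75 mm by 187 mm) begins 45 mm behind the grasp point.
Start: joints at [-82.638, 21.807, 74.336, -0, 83.858, -12.336], TCP at [0.185, -0.518, 0.239] pointing down, gripper open.
Joint ranges: [-178.18, 178.18], [-50.72, 133.34], [12.68, 142.11], [-81.47, 261.47], [9.98, 163.14], [-165.26, 165.26]. Speed limits (degrees/s): [136.94, 136.94, 180, 180, 180, 180].

INTERFACE

Orientations are given as a 3x3 rotation matrix whose columns are the frame's x, y, z axes.
In Python, from plant import * gives the robot as it stands.
- The arm moves only by the tool send_rows, never from a script. Its argument "increments" is a list of rows, each an object with "twist": the turn, a rotation vector about the tool's x, y, z in rad, a list of three; "delta_pos": the shift along the tool's x, y, z in m, a list of three; "gripper": the finger opening in m, from 0 to 0.0881. In form: [{"twist": [ax, ay, az], "delta_pos": [dx, dy, dz], "gripper": gripper}, ...]. A call has 1 to 12 rows; each row is the pose to reach, as a shift and turn from the pose commanded when the call began, along the tool's axes at that moment; what a row does not reach only later rows make up. A row lasts 1/8 s, in which the tool goes at most 62.5 mm and 10.7 degrees, less where a joint would pass 70% of its speed; a pose out of reach is approached as far as the arm can. A call with a gripper value outside its range is refused whole. The fingers move at their own pace and stop on an object; "squeeze" is the grip in N (left out, the last holds). Time passes only in rows, so rows that repeat a pose let the fingers close. It gives the time, the measured TCP pose, the force, the opening and the grip force at its end, in the units of the state.
- get_obs(): the state, without advancing time (a new reading comes with each control period).
- camera(name): name is "scene" or "top"; returns a dict with "image" (420x560x3 uint8, blue, green, red), "intrinsics" (3x3 intrinsics, pixels), "rvec" (rotation vector, rad) and "tvec" (3), from world to camera coordinates, as OpenCV has them. Camera axes: x right, y down, z forward; pixel columns grow to the right and rows downward; lengths in m; the calibration is good to about 2 mm. A picture is of the moment at which its call begins. There is no depth.
- finish_job(): hands the job in; it is judged then, once.
Trained networks look in a picture, given as the dict that the camera call returned (one of the last four; its "shot" number tells which), for a name from the list of things; names that differ only in an ending like _2 or _b are one class to them, and where a whole thing is asked for, a point or a joint stands for the part that bears it (a point fixed in the world has none). Each returns a list of dicts, best first, with "score" (0 to 1); they miss things now and then, are a little off and sometimes report something else, mostly with a low value. They report only what shows in the picture. A call takes as long as a camera call.
- spot_in(picture, target): "rect" ([left, top, right, bottom] in pixels, round what is visible of it).
- landmark_of(picture, target): "position" ([column, row] in pixels: a listed point, or the origin of a listed thing).
The state is a dict: "time": time; "joints": joint angles; "joint_vel": joint speeds; "effort": joint torques, N m; "tcp_pos": TCP position; "ee_rot": TCP orientation; "ft_force": force on the tool from outside, world axes, zero at the start; "wrist_torque": the same for the moment, N m; "width": finger opening in m; "grasp_force": force on a finger pad.
Only numpy, scipy, OpenCV 4.12 (cv2) and the standard library are available. Lean on these libraries where they do the work, as an engineer would, in place of code of your own. Each camera call takes 0.05 s, during which the arm holds its last target. There are 200 camera calls.

## Working session

There is one attempt and no reset: what is moved stays moved. The work goes in short steps, Python scripts to look and compute and a tool call to move; the robot and the scene stay as the last step left them, time stands still between calls to the robot, and variables do not carry over. Pictures are saved under pics/ and viewed, at most 10 in all, crops included, and the job is handed in when it is done.

Besides the shell and the picture viewer there is one more tool, called after ">>>" as name(argument=value, ...), one argument or row to a line, values as JSON. send_rows: Moves the arm, as the interface text tells. Its arguments: {"type":"object","properties":{"increments":{"type":"array","items":{"type":"object","properties":{"twist":{"type":"array","items":{"type":"number"}},"delta_pos":{"type":"array","items":{"type":"number"}},"gripper":{"type":"number"}}}},"squeeze":{"type":"number"}},"required":["increments"]}

```bash
mkdir -p pics
cat > h.py <<'E'
from plant import *
import numpy as np, cv2
def ray(p,uv):
    R=cv2.Rodrigues(np.array(p["rvec"],float))[0];t=np.array(p["tvec"],float).ravel()
    d=R.T@np.linalg.inv(np.array(p["intrinsics"]))@np.array([uv[0],uv[1],1.]);return -R.T@t,d
def atz(p,uv,z):
    c,d=ray(p,uv);return (c+d*(z-c[2])/d[2])
def tri(a,b):
    A=np.zeros((3,3));v=np.zeros(3)
    for c,d in (a,b):
        d=d/np.linalg.norm(d);M=np.eye(3)-np.outer(d,d);A+=M;v+=M@c
    return np.linalg.solve(A,v)
E
python3 - <<'E'
from h import *
np.set_printoptions(precision=4,suppress=True)
P={n:camera(n) for n in("scene","top")}
for n in P: cv2.imwrite(f"pics/{n}0.png",P[n]["image"])
Z={"plunger_top":.168,"relief_top":.096,"pin_shaft":.098,"pump":0,"brick":0,"hammer":0.01,"drift":0,"swage":0}
for k,z in Z.items():
    for n in P:
        for r in landmark_of(P[n],k)[:2]: print(k,n,np.round(r["position"],1),round(r["score"],2),atz(P[n],r["position"],z))
o=get_obs();print(o["time"],o["tcp_pos"],o["ee_rot"],o["width"],o["ft_force"])
E
```

```text
plunger_top scene [235.2 190.4] 0.55 [ 0.5307 -0.0533  0.168 ]
relief_top scene [218.  226.9] 0.61 [ 0.5489 -0.1243  0.096 ]
relief_top top [347.3 218.3] 0.58 [ 0.5395 -0.1133  0.096 ]
pin_shaft top [337.2 169.1] 0.67 [ 0.6522 -0.0897  0.098 ]
pin_shaft top [290.8 222.7] 0.48 [0.5256 0.0129 0.098 ]
pump scene [238.4 233.8] 0.78 [ 0.5346 -0.0582  0.    ]
pump top [317.9 221.8] 0.57 [ 0.5454 -0.0544  0.    ]
brick scene [283.4 195.2] 0.58 [0.5002 0.1285 0.    ]
brick top [243.5 238.7] 0.7 [0.4989 0.1249 0.    ]
hammer scene [174.6 280.7] 0.57 [ 0.5626 -0.2725  0.01  ]
hammer top [408.4 220.5] 0.71 [ 0.5532 -0.2727  0.01  ]
drift scene [261.3 275.2] 0.55 [ 0.6796 -0.0898  0.    ]
drift top [336.1 171.7] 0.65 [ 0.6728 -0.0979  0.    ]
swage scene [208.2 209.3] 0.65 [ 0.4088 -0.0744  0.    ]
swage scene [216.9 227.4] 0.38 [ 0.4794 -0.0917  0.    ]
swage top [324.  276.7] 0.71 [ 0.4133 -0.0708  0.    ]
swage top [406.3 220.1] 0.58 [ 0.5557 -0.2702  0.    ]
0.9 [ 0.1854 -0.5178  0.2388] [[ 0.9415  0.337   0.    ]
 [ 0.337  -0.9415 -0.    ]
 [ 0.      0.     -1.    ]] 0.08838527735749589 [ 1.3562  0.2188 -0.2631]
```

Run:
```python
import cv2,numpy as np
a=cv2.imread("pics/scene0.png")[130:320,130:340];b=cv2.imread("pics/top0.png")[130:310,220:430]
a=cv2.resize(a,(630,570),interpolation=2)
b=cv2.resize(b,(630,540),interpolation=2)
cv2.imwrite("pics/a.png",a);cv2.imwrite("pics/b.png",b)
```

```text
(no output)
```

View pics/a.png

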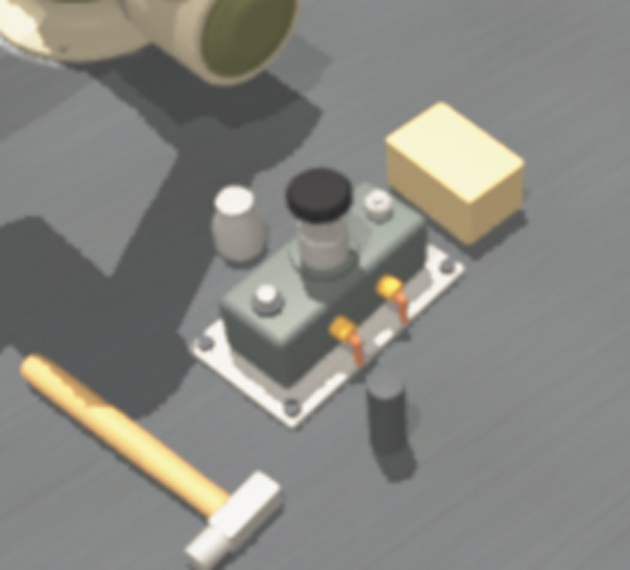

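View pics/b.png

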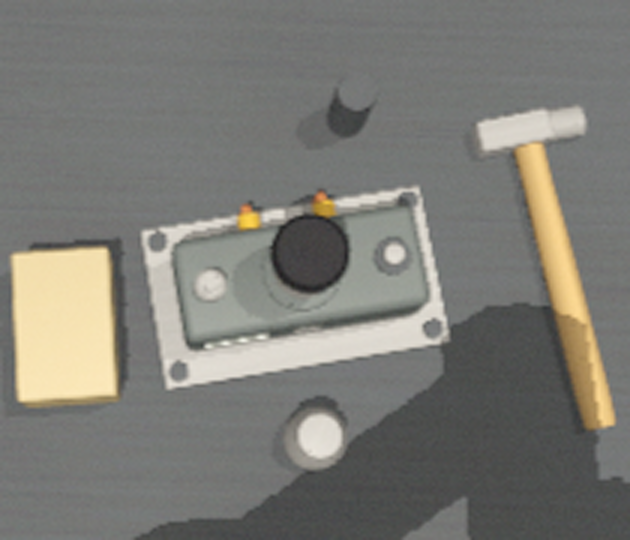

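Run:
```python
from h import *
np.set_printoptions(precision=4,suppress=True)
P={n:camera(n) for n in("scene","top")}
print(atz(P["top"],(323.3,214.3),.168),atz(P["scene"],(236.3,193.3),.168),tri(ray(P["top"],(323.3,214.3)),ray(P["scene"],(236.3,193.3))))
r,p=atz(P["top"],(351.7,214.3),.096),atz(P["top"],(290.3,224.7),.1);print(r,p,(r+p)/2,np.linalg.norm(r-p))
o=get_obs();t=np.r_[.537,-.053,.2]; R=np.array(o["ee_rot"])
for q in(atz(P["top"],(323.3,214.3),.168),): print(R.T@(np.r_[q[:2],.2]-o["tcp_pos"]),R.T@(np.r_[q[:2],.24]-o["tcp_pos"]))
```

```text
[ 0.5341 -0.0535  0.168 ] [ 0.5405 -0.0568  0.168 ] [ 0.5353 -0.0539  0.1616]
[ 0.5489 -0.1231  0.096 ] [0.5208 0.014  0.1   ] [ 0.5348 -0.0546  0.098 ] 0.14002011132523823
[ 0.4848 -0.3196  0.0387] [ 0.4848 -0.3196 -0.0013]
```

>>> send_rows(
  increments=[
    {"twist": [0,0,0],"delta_pos": [0.4855,-0.319,0],"gripper": 0},
    {"twist": [0,0,0],"delta_pos": [0.4855,-0.319,0],"gripper": 0},
    {"twist": [0,0,0],"delta_pos": [0.4855,-0.319,0],"gripper": 0},
    {"twist": [0,0,0],"delta_pos": [0.4855,-0.319,0],"gripper": 0},
    {"twist": [0,0,0],"delta_pos": [0.4855,-0.319,0],"gripper": 0},
    {"twist": [0,0,0],"delta_pos": [0.4855,-0.319,0],"gripper": 0},
    {"twist": [0,0,0],"delta_pos": [0.4855,-0.319,0],"gripper": 0},
    {"twist": [0,0,0],"delta_pos": [0.4855,-0.319,0],"gripper": 0},
    {"twist": [0,0,0],"delta_pos": [0.4855,-0.319,0],"gripper": 0},
    {"twist": [0,0,0],"delta_pos": [0.4855,-0.319,0],"gripper": 0},
    {"twist": [0,0,0],"delta_pos": [0.4855,-0.319,0],"gripper": 0},
    {"twist": [0,0,0],"delta_pos": [0.4855,-0.319,0],"gripper": 0},
  ],
)

```text
time: 2.5
tcp_pos: [0.5343, -0.0551, 0.2388]
ee_rot: [[0.942, 0.336, -0.0], [0.336, -0.942, -0.0], [-0.0, 0.0, -1.0]]
ft_force: [-0.1, -0.8, 1.1]
width: 0.0009
grasp_force: 0.0
```

>>> send_rows(
  increments=[
    {"twist": [0,0,0],"delta_pos": [0,0,0.05],"gripper": 0},
    {"twist": [0,0,0],"delta_pos": [0,0,0.066],"gripper": 0},
    {"twist": [0,0,0],"delta_pos": [0,0,0.08],"gripper": 0},
    {"twist": [0,0,0],"delta_pos": [0,0,0.09],"gripper": 0},
    {"twist": [0,0,0],"delta_pos": [0,0,0.094],"gripper": 0},
    {"twist": [0,0,0],"delta_pos": [0,0,0.094],"gripper": 0},
  ],
)

```text
time: 3.25
tcp_pos: [0.5341, -0.0552, 0.1456]
ee_rot: [[0.942, 0.336, -0.0], [0.336, -0.942, -0.001], [-0.001, 0.001, -1.0]]
ft_force: [-5.2, -1.4, 7.8]
width: 0.0002
grasp_force: 3.7
```

Run:
```python
from h import *
p=camera("scene");cv2.imwrite("pics/c.png",cv2.resize(p["image"][130:320,130:340],(630,570),interpolation=2))
o=get_obs();print(o["tcp_pos"],o["ft_force"],o["time"])
```

```text
[ 0.53422207 -0.05518175  0.1457508 ] [-5.98852902 -1.11029704  6.76526079] 3.3
```

View pics/c.png

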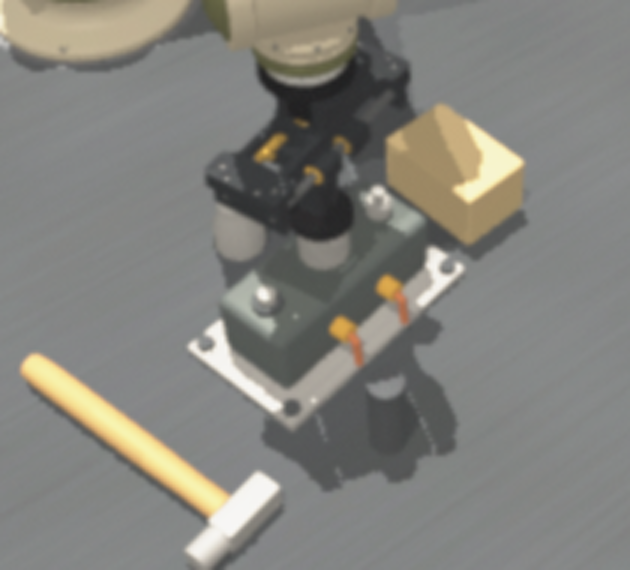

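>>> send_rows(
  increments=[
    {"twist": [0,0,0],"delta_pos": [0,0,0.004],"gripper": 0},
    {"twist": [0,0,0],"delta_pos": [0,0,0.004],"gripper": 0},
    {"twist": [0,0,0],"delta_pos": [0,0,-0.015],"gripper": 0},
    {"twist": [0,0,0],"delta_pos": [0,0,-0.03],"gripper": 0},
    {"twist": [0,0,0],"delta_pos": [0,0,-0.03],"gripper": 0},
    {"twist": [0,0,0],"delta_pos": [0,0,-0.03],"gripper": 0},
    {"twist": [0,0,0],"delta_pos": [0,0,-0.02],"gripper": 0},
    {"twist": [0,0,0],"delta_pos": [0,0,-0.01],"gripper": 0},
    {"twist": [0,0,0],"delta_pos": [0,0,0],"gripper": 0},
    {"twist": [0,0,0],"delta_pos": [0,0,0.004],"gripper": 0},
    {"twist": [0,0,0],"delta_pos": [0,0,0.004],"gripper": 0},
    {"twist": [0,0,0],"delta_pos": [0,0,0.004],"gripper": 0},
  ],
)

```text
time: 4.8
tcp_pos: [0.5352, -0.0541, 0.1425]
ee_rot: [[0.941, 0.337, 0.002], [0.337, -0.941, -0.002], [0.002, 0.002, -1.0]]
ft_force: [-7.0, 0.0, 23.7]
width: 0.0005
grasp_force: 11.8
```

>>> send_rows(
  increments=[
    {"twist": [0,0,0],"delta_pos": [0,0,-0.016],"gripper": 0},
    {"twist": [0,0,0],"delta_pos": [0,0,-0.033],"gripper": 0},
    {"twist": [0,0,0],"delta_pos": [0,0,-0.033],"gripper": 0},
    {"twist": [0,0,0],"delta_pos": [0,0,-0.033],"gripper": 0},
    {"twist": [0,0,0],"delta_pos": [0,0,-0.033],"gripper": 0},
    {"twist": [0,0,0],"delta_pos": [0,0,-0.024],"gripper": 0},
    {"twist": [0,0,0],"delta_pos": [0,0,-0.014],"gripper": 0},
    {"twist": [0,0,0],"delta_pos": [0,0,-0.004],"gripper": 0},
    {"twist": [0,0,0],"delta_pos": [0,0,0],"gripper": 0},
    {"twist": [0,0,0],"delta_pos": [0,0,0],"gripper": 0},
    {"twist": [0,0,0],"delta_pos": [0,0,0],"gripper": 0},
  ],
)

```text
time: 6.18
tcp_pos: [0.5353, -0.0539, 0.1426]
ee_rot: [[0.941, 0.337, 0.003], [0.337, -0.941, -0.001], [0.002, 0.002, -1.0]]
ft_force: [-6.0, 1.4, 22.2]
width: 0.0004
grasp_force: 11.1
```

>>> send_rows(
  increments=[
    {"twist": [0,0,0],"delta_pos": [0,0,-0.016],"gripper": 0},
    {"twist": [0,0,0],"delta_pos": [0,0,-0.033],"gripper": 0},
    {"twist": [0,0,0],"delta_pos": [0,0,-0.033],"gripper": 0},
    {"twist": [0,0,0],"delta_pos": [0,0,-0.033],"gripper": 0},
    {"twist": [0,0,0],"delta_pos": [0,0,-0.033],"gripper": 0},
    {"twist": [0,0,0],"delta_pos": [0,0,-0.024],"gripper": 0},
    {"twist": [0,0,0],"delta_pos": [0,0,-0.014],"gripper": 0},
    {"twist": [0,0,0],"delta_pos": [0,0,-0.004],"gripper": 0},
    {"twist": [0,0,0],"delta_pos": [0,0,0],"gripper": 0},
    {"twist": [0,0,0],"delta_pos": [0,0,0],"gripper": 0},
    {"twist": [0,0,0],"delta_pos": [0,0,0],"gripper": 0},
  ],
)

```text
time: 7.55
tcp_pos: [0.5353, -0.0539, 0.1426]
ee_rot: [[0.941, 0.337, 0.003], [0.337, -0.941, -0.001], [0.002, 0.002, -1.0]]
ft_force: [-5.2, 1.7, 20.6]
width: 0.0007
grasp_force: 11.0
```

>>> send_rows(
  increments=[
    {"twist": [0,0,0],"delta_pos": [0,0,-0.016],"gripper": 0},
    {"twist": [0,0,0],"delta_pos": [0,0,-0.033],"gripper": 0},
    {"twist": [0,0,0],"delta_pos": [0,0,-0.033],"gripper": 0},
    {"twist": [0,0,0],"delta_pos": [0,0,-0.033],"gripper": 0},
    {"twist": [0,0,0],"delta_pos": [0,0,-0.033],"gripper": 0},
    {"twist": [0,0,0],"delta_pos": [0,0,-0.024],"gripper": 0},
    {"twist": [0,0,0],"delta_pos": [0,0,-0.014],"gripper": 0},
    {"twist": [0,0,0],"delta_pos": [0,0,-0.004],"gripper": 0},
    {"twist": [0,0,0],"delta_pos": [0,0,0],"gripper": 0},
    {"twist": [0,0,0],"delta_pos": [0,0,0],"gripper": 0},
    {"twist": [0,0,0],"delta_pos": [0,0,0],"gripper": 0},
  ],
)

```text
time: 8.93
tcp_pos: [0.5353, -0.0539, 0.1426]
ee_rot: [[0.941, 0.337, 0.003], [0.337, -0.941, -0.001], [0.002, 0.002, -1.0]]
ft_force: [-5.9, 1.0, 21.4]
width: 0.0003
grasp_force: 11.0
```

>>> send_rows(
  increments=[
    {"twist": [0,0,0],"delta_pos": [0,0,-0.016],"gripper": 0},
    {"twist": [0,0,0],"delta_pos": [0,0,-0.033],"gripper": 0},
    {"twist": [0,0,0],"delta_pos": [0,0,-0.033],"gripper": 0},
    {"twist": [0,0,0],"delta_pos": [0,0,-0.033],"gripper": 0},
    {"twist": [0,0,0],"delta_pos": [0,0,-0.033],"gripper": 0},
    {"twist": [0,0,0],"delta_pos": [0,0,-0.024],"gripper": 0},
    {"twist": [0,0,0],"delta_pos": [0,0,-0.014],"gripper": 0},
    {"twist": [0,0,0],"delta_pos": [0,0,-0.004],"gripper": 0},
    {"twist": [0,0,0],"delta_pos": [0,0,0],"gripper": 0},
    {"twist": [0,0,0],"delta_pos": [0,0,0],"gripper": 0},
    {"twist": [0,0,0],"delta_pos": [0,0,0],"gripper": 0},
  ],
)

```text
time: 10.3
tcp_pos: [0.5353, -0.0539, 0.1426]
ee_rot: [[0.941, 0.337, 0.003], [0.337, -0.941, -0.001], [0.002, 0.002, -1.0]]
ft_force: [-6.2, 0.8, 21.7]
width: 0.0003
grasp_force: 11.1
```

>>> send_rows(
  increments=[
    {"twist": [0,0,0],"delta_pos": [0,0,-0.016],"gripper": 0},
    {"twist": [0,0,0],"delta_pos": [0,0,-0.05],"gripper": 0},
    {"twist": [0,0,0],"delta_pos": [0,0,-0.1],"gripper": 0},
    {"twist": [0,0,0],"delta_pos": [0,0,-0.14],"gripper": 0},
    {"twist": [0,0,0],"delta_pos": [0,0,-0.14],"gripper": 0},
    {"twist": [0,0,0],"delta_pos": [0,0,-0.14],"gripper": 0},
  ],
)

```text
time: 11.05
tcp_pos: [0.5345, -0.0537, 0.2791]
ee_rot: [[0.941, 0.337, -0.002], [0.337, -0.941, 0.001], [-0.002, -0.002, -1.0]]
ft_force: [1.5, -0.0, 0.2]
width: 0.0004
grasp_force: 0.0
```

Run:
```python
from h import *
p=camera("scene");cv2.imwrite("pics/d.png",cv2.resize(p["image"][130:320,130:340],(630,570),interpolation=2))
for r in landmark_of(p,"pin_shaft")[:2]: print(r)
```

```text
{'position': [255.7, 184.9], 'score': 0.59}
```

View pics/d.png

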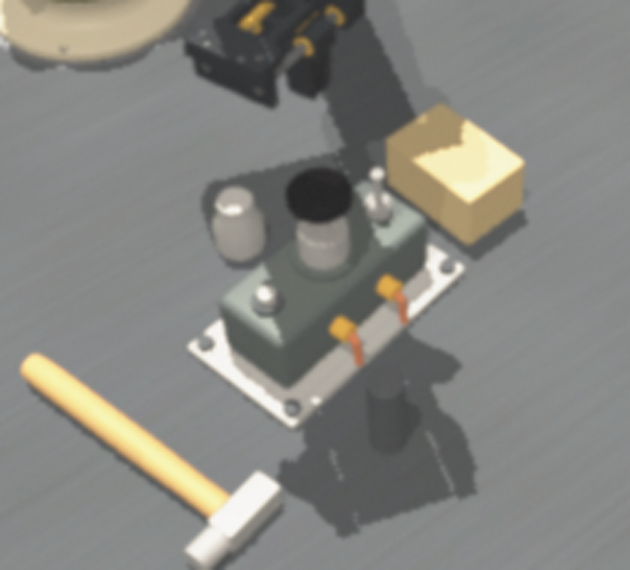

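The head is back up at crop (319,192), and the pin stands out with its cap at about (377,173). Next I'll check its height against the calibration.

Run:
```python
from h import *
p=camera("scene")
pts=np.array([[.5208,.014,z] for z in(.095,.115,.122,.125,.129)])
q=cv2.projectPoints(pts,np.array(p["rvec"],float),np.array(p["tvec"],float),np.array(p["intrinsics"],float),None)[0][:,0]
print(((q-[130,130])*3).round(0))
c=cv2.resize(p["image"][165:215,225:285],(720,600),interpolation=2)
cv2.imwrite("pics/e.png",c); print(((q-[225,165])*12).round(0))
```

```text
[[376. 196.]
 [376. 181.]
 [375. 176.]
 [375. 173.]
 [375. 170.]]
[[365. 365.]
 [362. 304.]
 [361. 282.]
 [361. 273.]
 [360. 260.]]
```

View pics/e.png

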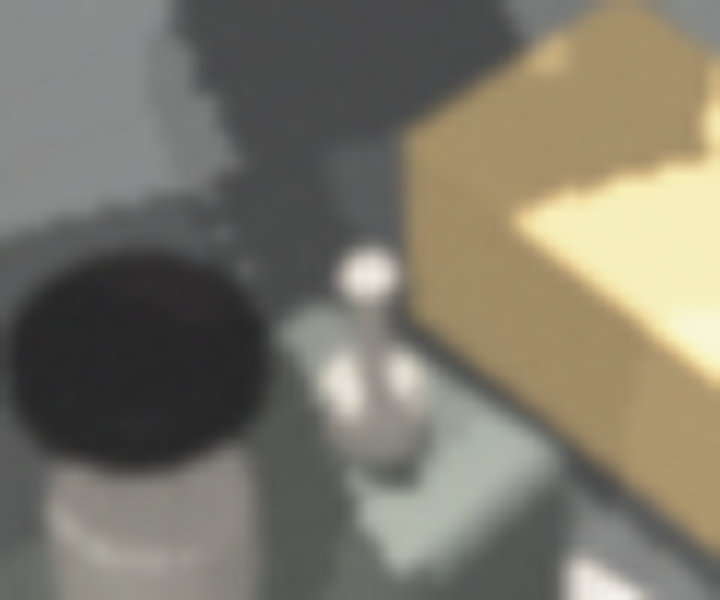

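The cap is at (368,272), within a few pixels of the (361,266) expected when fully out. More strokes do no harm, so I'll add one as insurance.

>>> send_rows(
  increments=[
    {"twist": [0,0,0],"delta_pos": [0,0,0.05],"gripper": 0},
    {"twist": [0,0,0],"delta_pos": [0,0,0.105],"gripper": 0},
    {"twist": [0,0,0],"delta_pos": [0,0,0.116],"gripper": 0},
    {"twist": [0,0,0],"delta_pos": [0,0,0.127],"gripper": 0},
    {"twist": [0,0,0],"delta_pos": [0,0,0.137],"gripper": 0},
    {"twist": [0,0,0],"delta_pos": [0,0,0.14],"gripper": 0},
    {"twist": [0,0,0],"delta_pos": [0,0,0.14],"gripper": 0},
    {"twist": [0,0,0],"delta_pos": [0,0,0.12],"gripper": 0},
    {"twist": [0,0,0],"delta_pos": [0,0,0.08],"gripper": 0},
    {"twist": [0,0,0],"delta_pos": [0,0,0.03],"gripper": 0},
    {"twist": [0,0,0],"delta_pos": [0,0,0],"gripper": 0},
    {"twist": [0,0,0],"delta_pos": [0,0,0],"gripper": 0},
  ],
)

```text
time: 12.7
tcp_pos: [0.536, -0.0541, 0.2842]
ee_rot: [[0.941, 0.337, 0.007], [0.337, -0.941, -0.002], [0.006, 0.005, -1.0]]
ft_force: [-0.0, 1.0, -0.1]
width: 0.0005
grasp_force: 0.0
```

Run:
```python
from h import *
p=camera("scene");cv2.imwrite("pics/f.png",cv2.resize(p["image"][165:215,225:285],(720,600),interpolation=2))
```

```text
(no output)
```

View pics/f.png

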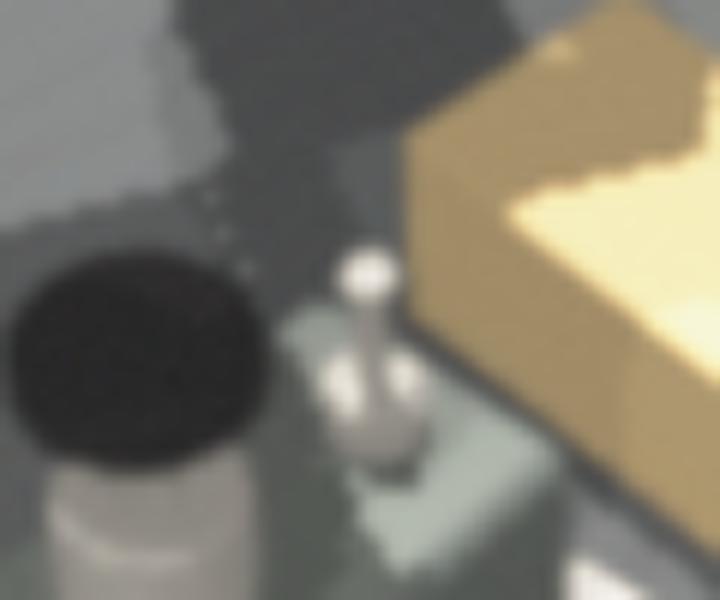

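The cap is still at (368,272) after the extra stroke, so the pin is at its stop. The head is up and the arm is clear.

```bash
python3 -c "
from plant import *
print(finish_job())"
```

```text
the job is handed in; nothing more can be done
None
```

I primed the lubricator with seven strokes: the indicator pin is fully out (an extra stroke raised it no further), the head has sprung back up, nothing else was moved that I could see, and the job is handed in; no verdict came back.

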